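Trace the frame's edge to free the backing board

TASK

Free the backing board of the picture frame: run your closed fingertips lightly along the inner edge of the side nearest the robot from left to right, round the corner and away along the right-hand side, so that each of the five wooden turn buttons, one after another in that order, is pushed over in the direction you are moving until no part of it lies over the board. Do it in one pass with the fingertips kept low over the frame. Do not press hard, lift, tip or shift the frame, and leave the jar and tape on the board and everything around the frame where they are.

Things in the scene. Friction and masses are not known exactly. Their poses are not given: they have to be found in the camera images.
- frame: Wooden picture frame, loose, face down, 220 (its x) x 280 (its y) mm, 1.3 kg. Origin under its centre at table height; its -x side faces the robot, +y is to the robot's left (yaw within 0.25 rad). Rails 36 mm wide, tops 20 mm above the table; recessed grey backing board's top at 14 mm. Buttons 1-5 point in over the board; three fixed ones along the far and left rails are already aside
- frame_corner (a point): near right outer corner of the frame, on the rail's top: (-110, -140, 20) mm in the frame's axes
- button1 (a joint): Turn button 1 (near rail, left-hand): wooden bar 50 x 14 mm, 20 to 30 mm above the table; long end 40 mm from its upright screw, short end 10. Rad: 0 = long end square over the board (frame +x), growing clockwise from above; 1.57 = along the rail, frame -y. Stops -0.5, 1.7; starts within 0.3 of 0; stays where left; 1 N at the tip turns it; clear of the board above 1.17.
- pivot1 (a point): screw of button 1, top of the button, 30 mm above the table; fixed to the frame at (-96, 85, 30) mm in its axes, 22 mm from the rail's inner edge
- button2 (a joint): Turn button 2 (near rail, middle): wooden bar 50 x 14 mm, 20 to 30 mm above the table; long end 40 mm from its upright screw, short end 10. Rad: 0 = long end square over the board (frame +x), growing clockwise from above; 1.57 = along the rail, frame -y. Stops -0.5, 1.7; starts within 0.3 of 0; stays where left; 1 N at the tip turns it; clear of the board above 1.17.
- pivot2 (a point): screw of button 2, top of the button, 30 mm above the table; fixed to the frame at (-96, 15, 30) mm in its axes, 22 mm from the rail's inner edge
- button3 (a joint): Turn button 3 (near rail, right-hand): wooden bar 50 x 14 mm, 20 to 30 mm above the table; long end 40 mm from its upright screw, short end 10. Rad: 0 = long end square over the board (frame +x), growing clockwise from above; 1.57 = along the rail, frame -y. Stops -0.5, 1.7; starts within 0.3 of 0; stays where left; 1 N at the tip turns it; clear of the board above 1.17.
- pivot3 (a point): screw of button 3, top of the button, 30 mm above the table; fixed to the frame at (-96, -55, 30) mm in its axes, 22 mm from the rail's inner edge
- button4 (a joint): Turn button 4 (right rail, nearer to the robot): wooden bar 50 x 14 mm, 20 to 30 mm above the table; long end 40 mm from its upright screw, short end 10. Rad: 0 = long end square over the board (frame +y), growing clockwise from above; 1.57 = along the rail, frame +x. Stops -0.5, 1.7; starts within 0.3 of 0; stays where left; 1 N at the tip turns it; clear of the board above 1.17.
- pivot4 (a point): screw of button 4, top of the button, 30 mm above the table; fixed to the frame at (-20, -126, 30) mm in its axes, 22 mm from the rail's inner edge
- button5 (a joint): Turn button 5 (right rail, farther from the robot): wooden bar 50 x 14 mm, 20 to 30 mm above the table; long end 40 mm from its upright screw, short end 10. Rad: 0 = long end square over the board (frame +y), growing clockwise from above; 1.57 = along the rail, frame +x. Stops -0.5, 1.7; starts within 0.3 of 0; stays where left; 1 N at the tip turns it; clear of the board above 1.17.
- pivot5 (a point): screw of button 5, top of the button, 30 mm above the table; fixed to the frame at (45, -126, 30) mm in its axes, 22 mm from the rail's inner edge
- glue_jar: small glue jar, 42 dia x 40 high, standing on the backing board inside the frame; origin under its centre. Bystander.
- tape_roll: paper tape roll, 54 dia x 19 high, lying on the backing board inside the frame; origin under its centre. Bystander.
- screwdriver: screwdriver lying on the table left of the frame. Bystander.
- paint_jar: paint jar, 56 dia x 60 high, standing left of the frame. Bystander.
- medium_bottle: small bottle, 48 dia x 75 high, standing right of the frame. Bystander.
- brush_cup: white cup, 70 dia x 85 high, standing right of the frame. Bystander.
- brush: flat brush lying on the table right of the frame. Bystander.

How it is judged:
On the way, in this order (a step that is already met when the one before it is completed fails the run):
1. The left-hand button of the near rail is turned clear of the board (value of joint button1 above 1.17 rad), for 0.05 s.
2. The middle button of the near rail is turned clear of the board (value of joint button2 above 1.17 rad), for 0.05 s.
3. The right-hand button of the near rail is turned clear of the board (value of joint button3 above 1.17 rad), for 0.05 s.
4. The nearer button of the right rail is turned clear (value of joint button4 above 1.17 rad), for 0.05 s.
5. The farther button of the right rail is turned clear (value of joint button5 above 1.17 rad), for 0.05 s.
At the end, for the whole second after the job is handed in: All five buttons are turned more than 1.17 rad in the direction of the trace (clear of the board); the frame lies flat and still, within 25 mm of where it lay (its near right corner within 30 mm), and every bystander is within 30 mm of where it was (value of joint each of button1, button2, button3, button4, button5 above 1.17 rad and height (world z) of frame below 0.006 m and angle between frame's own z axis and vertical below 0.05 rad and distance of frame from where it was at the start of the episode below 0.025 m and distance of each of frame_corner, glue_jar, tape_roll, screwdriver, paint_jar, medium_bottle, brush_cup, brush from where it was at the start of the episode below 0.03 m and linear speed of frame below 0.01 m/s); the robot touches nothing.
It fails at once if The frame is lifted or tipped (height (world z) of frame above 0.008 m or angle between frame's own z axis and vertical above 0.06 rad).
It fails at once if The frame is shifted by more than 25 mm (its corner 30 mm) (distance of frame from where it was at the start of the episode above 0.025 m or distance of frame_corner from where it was at the start of the episode above 0.03 m).
It fails at once if The fingers press on the frame or its buttons with more than 30 N (contact force between the fingers and frame above 30 N).
It fails at once if The hand is raised (TCP more than 130 mm above the table) after the first button and before the last is turned (value of joint button1 above 1.17 rad and value of joint button5 below 1.17 rad and height (world z) of the grasp point above 0.13 m).
It fails at once if A bystander is moved by more than 30 mm (distance of any of glue_jar, tape_roll, screwdriver, paint_jar, medium_bottle, brush_cup, brush from where it was at the start of the episode above 0.03 m).
It also fails if it takes over 48 s, if anything falls off the work surface, if the arm or the gripper's body presses on something with over 40 N, if the wrist force passes 120 N, or if a joint passes its speed limit or range.

ROBOT

A 6-joint arm with a two-finger parallel gripper is mounted at the origin on the work surface. World frame = base frame: x ahead of the robot, y to its left, z up, the work surface at z = 0. Lengths are in m, angles in rad, forces in N, time in s.
With the tool pointing down it reaches from about 0.325 to 0.9 m from the base axis. Payload 6.1 kg.
Tool frame: the origin (TCP) lies between the finger pads, 19 mm behind the fingertips; this is the grasp point; z points along the fingers, y is the line along which they close (so a half turn about z gives the same grasp; the last joint's range is limited). The gripper opens to 87 mm and grips with 3 to 60 N. Pads are 19 mm wide; open, the fingers measure 117 mm over their backs; the gripper's body (75 mm by 190 mm) begins 51 mm behind the grasp point.
Start: joints at [-1.311, 0.22, 1.526, -0, 1.395, -0.126], TCP at [0.235, -0.579, 0.241] pointing down, gripper open.
Joint ranges: [-2.98, 2.98], [-0.91, 2.08], [0.09, 2.57], [-1.24, 4.39], [0.2, 2.65], [-2.68, 2.68]. Speed limits (rad/s): [2.57, 2.57, 3.01, 3.14, 3.14, 3.14].

INTERFACE

Orientations are given as [roll, pitch, yaw] about the fixed x, y, z axes, in that order (R = Rz(yaw) Ry(pitch) Rx(roll)).
In Python, from plant import env gives the robot as it stands.
- The arm moves only by the tool carry_out, never from a script. Its argument "motion" is a list of rows, each an object of numbers: "x", "y", "z": the shift along the tool's x, y, z in m; "ax", "ay", "az": the turn, a rotation vector about the tool's x, y, z in rad. A call has 1 to 5 rows; each row is the pose to reach, as a shift and turn from the pose commanded when the call began, along the tool's axes at that moment; what a row does not reach only later rows make up. A row lasts 1/10 s, in which the tool goes at most 50 mm and 8.59 degrees, less where a joint would pass 70% of its speed; a pose out of reach is approached as far as the arm can. A call with a gripper value outside its range is refused whole. "claw" is the opening, from 0 (shut) to 1 (fully open), set as the call begins (left out, the last holds). The fingers move at their own pace and stop on an object; "grip_force" is the grip in N (left out, the last holds). Time passes only in rows, so rows that repeat a pose let the fingers close. It gives the time, the measured TCP pose, the force, the opening and the grip force at its end, in the units of the state.
- env.observe(): the state, without advancing time (a new reading comes with each control period).
- env.snapshot(name): name is "scene" or "top"; returns the picture (384x512x3 uint8, blue, green, red); there is no depth.
- env.camera_params(name): a dict with "fovy" (degrees; the focal length in pixels is half the picture's height over the tangent of half this angle, whatever the lens; pixels are square), "cx", "cy" (the principal point, pixels), "origin" and "attitude" of the camera in the world. Camera axes: x right, y down, z forward; pixel columns grow to the right and rows downward; lengths in m; the calibration is good to about 2 mm. A picture is of the moment at which its call begins. camera_params takes no time and is no camera call.
- env.hand_in(): hands the job in; it is judged then, once.
The state is a dict: "time_s": time; "joint_positions": joint angles; "dq": joint speeds; "tau": joint torques, N m; "position": TCP position; "ee_rot": TCP orientation; "force": force on the tool from outside, world axes, zero at the start; "torque": the same for the moment, N m; "gripper_width": finger opening in m; "finger_force": force on a finger pad.
Only numpy, scipy, OpenCV 4.12 (cv2) and the standard library are available. Lean on these libraries where they do the work, as an engineer would, in place of code of your own. Each camera call takes 0.05 s, during which the arm holds its last target. There are 200 camera calls.

## Working session

There is one attempt and no reset: what is moved stays moved. The work goes in short steps, Python scripts to look and compute and a tool call to move; the robot and the scene stay as the last step left them, time stands still between calls to the robot, and variables do not carry over. Pictures are saved under pics/ and viewed, at most 10 in all, crops included, and the job is handed in when it is done.

Besides the shell and the picture viewer there is one more tool, called after "Call:" as name([rows], argument=value, ...), one row to a line, values as JSON. carry_out: Moves the arm, as the interface text tells. Its arguments: {"type":"object","properties":{"motion":{"type":"array"},"claw":{"type":"number"},"grip_force":{"type":"number"}},"required":["motion"]}

```bash
mkdir -p pics; ls
python3 - <<'E'
from plant import env
import cv2
for n in("top","scene"):
    im=env.snapshot(n); cv2.imwrite(f"pics/{n}0.png",im); print(n,env.camera_params(n))
s=env.observe(); print(s)
E
```

```text
pics
top {'fovy': 42.31477922559355, 'cx': 250.02151147155806, 'cy': 189.26999639392454, 'origin': array([0.35399944, 0.00435465, 1.64945514]), 'attitude': array([-3.04390476,  0.00329691, -1.56310501])}
scene {'fovy': 57.922847606905, 'cx': 257.42646216143345, 'cy': 192.3544102366374, 'origin': array([ 0.9936981 , -0.03690264,  0.86313601]), 'attitude': array([-2.57892356, -0.01477272,  1.51459407])}
{'time_s': 0.1, 'joint_positions': array([-1.31109549e+00,  2.21151942e-01,  1.52748460e+00, -1.11019048e-05,
        1.39472804e+00, -1.26128030e-01]), 'dq': array([ 0.0007249 , -0.00178832, -0.00130682, -0.00126192, -0.001462  ,
        0.00264108]), 'tau': array([ 1.46779894e-03, -4.95944059e+01, -3.88518119e+01,  7.02379667e-02,
        5.15715417e-02, -4.72117313e-05]), 'position': array([ 0.23504415, -0.57854704,  0.24025015]), 'ee_rot': array([-3.13983343e+00, -2.12057186e-04,  3.85830630e-01]), 'force': array([-0.86261343,  0.23083798, -0.37553112]), 'torque': array([0.04921655, 0.00066468, 0.01621189]), 'finger_force': 0.0, 'gripper_width': 0.08679360770090713}
```

View pics/top0.png

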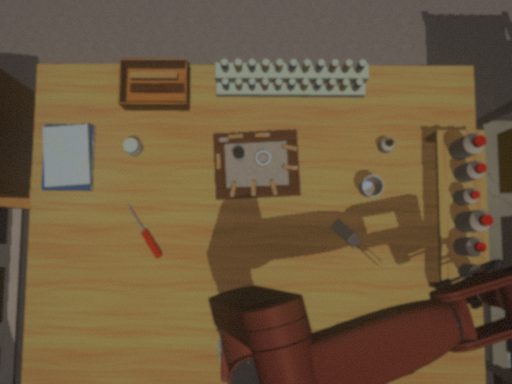

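View pics/scene0.png

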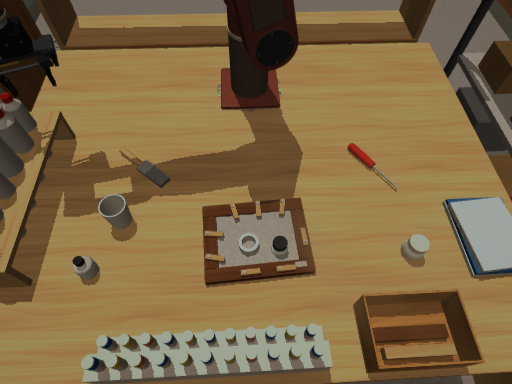

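The top view shows the frame at about cols 214–300, rows 130–198, with five light buttons, two of them on the right rail. In the scene view the frame is at cols 203–312, rows 200–282, seen from the far side.

```bash
cat > h.py <<'E'
import numpy as np, cv2
from scipy.spatial.transform import Rotation as R
from plant import env
def ray(n,uv,z,shape=(384,512)):
    p=env.camera_params(n); f=shape[0]/2/np.tan(np.radians(p["fovy"])/2)
    uv=np.atleast_2d(np.float64(uv)); d=np.c_[(uv[:,0]-p["cx"])/f,(uv[:,1]-p["cy"])/f,np.ones(len(uv))]
    d=d@R.from_euler("xyz",p["attitude"]).as_matrix().T; o=p["origin"]
    return (o+d*((z-o[2])/d[:,2])[:,None])[:,:2]
def proj(n,P):
    p=env.camera_params(n); f=192/np.tan(np.radians(p["fovy"])/2)
    c=(np.atleast_2d(P)-p["origin"])@R.from_euler("xyz",p["attitude"]).as_matrix()
    return np.c_[p["cx"]+f*c[:,0]/c[:,2],p["cy"]+f*c[:,1]/c[:,2]]
E
python3 - <<'E'
from h import *
for n,(x0,y0,x1,y1) in {"top":(195,115,320,215),"scene":(190,185,330,300)}.items():
    im=cv2.imread(f"pics/{n}0.png")[y0:y1,x0:x1]
    hsv=cv2.cvtColor(im,cv2.COLOR_BGR2HSV)
    # outer hull of frame: dark brown
    m=((hsv[...,2]<(80 if n=="top" else 95))&(hsv[...,1]>90)).astype(np.uint8)*255
    c=max(cv2.findContours(m,cv2.RETR_EXTERNAL,cv2.CHAIN_APPROX_NONE)[0],key=cv2.contourArea)
    h=cv2.convexHull(c); 
    pts=h[:,0]+[x0,y0]
    w=ray(n,pts,.02); r=cv2.minAreaRect((w*1000).astype(np.float32)); print(n,r)
    k=5
    big=cv2.resize(im,None,fx=k,fy=k,interpolation=cv2.INTER_NEAREST)
    cv2.drawContours(big,[h*k],-1,(0,255,0),1); cv2.imwrite(f"pics/{n}c.png",big)
E
```

```text
top ((501.0657653808594, 42.229164123535156), (33.11479568481445, 75.78632354736328), 0.4255135655403137)
scene ((605.735107421875, -7.170013427734375), (226.0442352294922, 276.9279479980469), 3.3229551315307617)
```

View pics/topc.png

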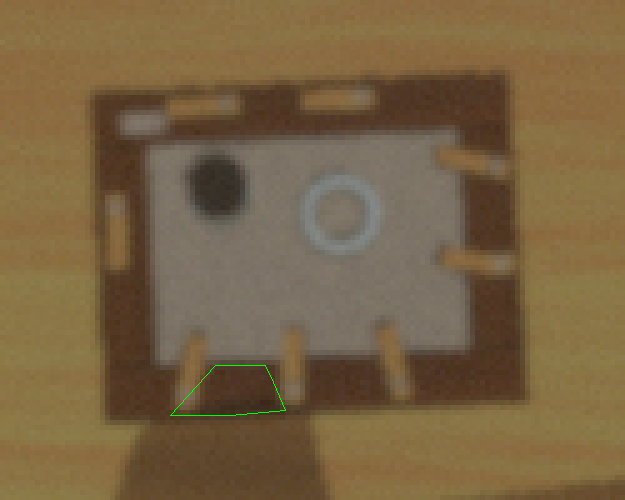

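View pics/scenec.png

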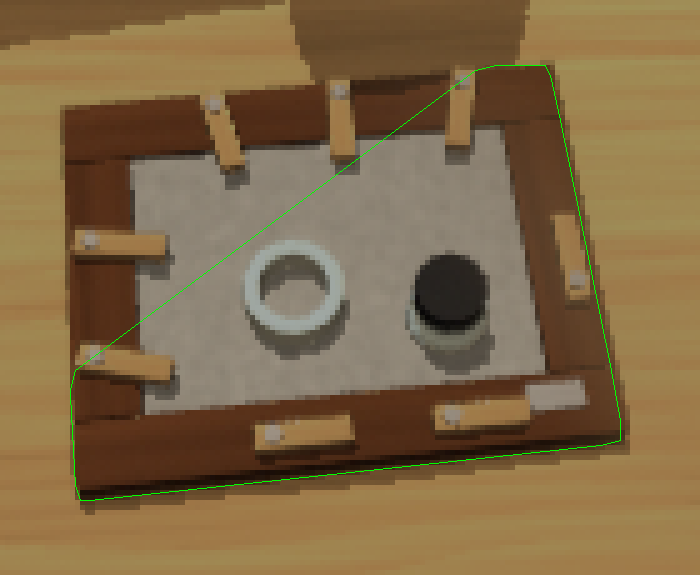

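Screw heads and frame corners can be read in both crops, so I'll fit the frame pose from those.

```bash
cat > fit.py <<'E'
from h import *
piv=np.array([[-96,85],[-96,15],[-96,-55],[-20,-126],[45,-126]])/1e3
cor=np.array([[-110,140],[-110,-140],[110,-140],[110,140]])/1e3
T=(np.array([[185,402],[293,396],[403,393],[503,264],[498,168]]),np.array([[107,422],[526,400],[508,74],[92,92]]),(195,115))
S=(np.array([[463,80],[340,92],[214,105],[90,241],[93,355]]),np.array([[550,65],[62,108]]),(190,185))
def kab(A,B):
    a,b=A.mean(0),B.mean(0); H=(A-a).T@(B-b); t=np.arctan2(H[0,1]-H[1,0],H[0,0]+H[1,1])
    M=np.array([[np.cos(t),-np.sin(t)],[np.sin(t),np.cos(t)]]); return t,M,b-M@a
LA,LB=[],[]
for n,(s,c,o) in {"top":T,"scene":S}.items():
    f=lambda q:(q+.5)/5-.5+np.array(o)
    A=np.r_[piv,cor[:len(c)]]; B=np.r_[ray(n,f(s),.03),ray(n,f(c),.02)]
    t,M,p=kab(A,B); print(n,t.round(4),p.round(4)); print(((B-(A@M.T+p))*1e3).round(1).tolist())
    LA.append(A);LB.append(B)
E
python3 fit.py
```

```text
top 0.0579 [ 0.597  -0.0095]
[[-2.9, 1.4], [-2.5, 0.5], [-4.0, -1.7], [1.8, -0.8], [0.9, -1.4], [1.5, -1.1], [1.9, 2.4], [0.7, 1.3], [2.7, -0.6]]
scene 0.0557 [ 0.6025 -0.007 ]
[[-1.6, 0.1], [-1.0, 0.7], [0.1, 0.4], [0.0, 0.3], [-0.8, -0.5], [1.9, -2.1], [1.4, 0.9]]
```

```bash
cat >> h.py <<'E'
F=np.array([.6015,-.0075]); YAW=.056
def fw(x,y): c,s=np.cos(YAW),np.sin(YAW); return F+np.array([c*x-s*y,s*x+c*y])
def togo(x,y,z,ref=None):
    "tool-frame shift and rotvec from current pose to frame-axes (x,y), height z, tool x along frame x"
    o=env.observe(); Rt=R.from_euler("xyz",o["ee_rot"]); G=R.from_euler("xyz",[np.pi,0,YAW])
    d=Rt.inv().apply(np.r_[fw(x,y),z]-o["position"]); print(d.round(4),(Rt.inv()*G).as_rotvec().round(4),"t",o["time_s"],"F",o["force"].round(1),o["position"].round(4))
E
python3 -c "
from h import *
togo(-.0715,.122,.24)"
```

```text
[ 0.5263 -0.5297  0.0013] [-1.800e-03  1.000e-04  3.298e-01] t 0.1 F [-0.9  0.2 -0.4] [ 0.235  -0.5785  0.2403]
```

Call:
carry_out([
  {"x": 0.03,"y": -0.03},
  {"x": 0.063,"y": -0.064},
  {"x": 0.097,"y": -0.098},
  {"x": 0.13,"y": -0.131},
  {"x": 0.163,"y": -0.164},
], claw=0, grip_force=20)

```text
invalid input
```

Call:
carry_out([
  {"x": 0.033,"y": -0.033},
  {"x": 0.066,"y": -0.067},
  {"x": 0.099,"y": -0.1},
  {"x": 0.132,"y": -0.133},
  {"x": 0.165,"y": -0.166},
])

```text
invalid input
```

Call:
carry_out([
  {"x": 0.033,"y": -0.033},
  {"x": 0.066,"y": -0.067},
  {"x": 0.099,"y": -0.1},
  {"x": 0.132,"y": -0.133},
  {"x": 0.165,"y": -0.166},
])

```text
invalid input
```

Call:
carry_out([
  {"x": 0.017,"y": -0.017},
  {"x": 0.033,"y": -0.033,"az": 0.11},
  {"x": 0.033,"y": -0.033,"az": 0.22},
  {"x": 0.033,"y": -0.033,"az": 0.33},
  {"x": 0.033,"y": -0.033,"az": 0.33},
])

```text
invalid input
```

```bash
python3 -c "
from h import *
togo(-.0715,.122,.07)"
```

```text
[ 0.5262 -0.5294  0.1713] [-1.800e-03  1.000e-04  3.298e-01] t 0.1 F [-0.9  0.2 -0.4] [ 0.235  -0.5785  0.2403]
```

Probably every row needs all six fields.

Call:
carry_out([
  {"x": 0.03,"y": -0.03,"z": 0,"ax": 0,"ay": 0,"az": 0},
  {"x": 0.063,"y": -0.064,"z": 0,"ax": 0,"ay": 0,"az": 0},
  {"x": 0.097,"y": -0.098,"z": 0,"ax": 0,"ay": 0,"az": 0},
  {"x": 0.13,"y": -0.131,"z": 0,"ax": 0,"ay": 0,"az": 0},
  {"x": 0.163,"y": -0.164,"z": 0,"ax": 0,"ay": 0,"az": 0},
], claw=0, grip_force=20)

```text
time_s: 0.6
position: [0.3247, -0.3638, 0.2407]
ee_rot: [-3.141, -0.0, 0.385]
force: [1.1, -0.0, 0.4]
gripper_width: 0.0547
finger_force: 0.0
```

Call:
carry_out([
  {"x": 0.033,"y": -0.033,"z": 0,"ax": 0,"ay": 0,"az": 0},
  {"x": 0.066,"y": -0.067,"z": 0,"ax": 0,"ay": 0,"az": 0},
  {"x": 0.099,"y": -0.1,"z": 0,"ax": 0,"ay": 0,"az": 0},
  {"x": 0.132,"y": -0.133,"z": 0,"ax": 0,"ay": 0,"az": 0},
  {"x": 0.165,"y": -0.166,"z": 0,"ax": 0,"ay": 0,"az": 0},
])

```text
time_s: 1.1
position: [0.4151, -0.148, 0.2411]
ee_rot: [3.142, -0.0, 0.385]
force: [1.3, -0.5, 0.4]
gripper_width: 0.015
finger_force: 0.0
```

Call:
carry_out([
  {"x": 0.033,"y": -0.033,"z": 0,"ax": 0,"ay": 0,"az": 0},
  {"x": 0.066,"y": -0.067,"z": 0,"ax": 0,"ay": 0,"az": 0},
  {"x": 0.099,"y": -0.1,"z": 0,"ax": 0,"ay": 0,"az": 0},
  {"x": 0.132,"y": -0.133,"z": 0,"ax": 0,"ay": 0,"az": 0},
  {"x": 0.165,"y": -0.166,"z": 0,"ax": 0,"ay": 0,"az": 0},
])

```text
time_s: 1.6
position: [0.5055, 0.068, 0.241]
ee_rot: [3.141, 0.0, 0.386]
force: [-0.1, -0.7, 0.6]
gripper_width: 0.0007
finger_force: 0.0
```

Call:
carry_out([
  {"x": 0.017,"y": -0.017,"z": 0,"ax": 0,"ay": 0,"az": 0.0},
  {"x": 0.033,"y": -0.033,"z": 0,"ax": 0,"ay": 0,"az": 0.11},
  {"x": 0.033,"y": -0.033,"z": 0,"ax": 0,"ay": 0,"az": 0.22},
  {"x": 0.033,"y": -0.033,"z": 0,"ax": 0,"ay": 0,"az": 0.33},
  {"x": 0.033,"y": -0.033,"z": 0,"ax": 0,"ay": 0,"az": 0.33},
])

```text
time_s: 2.1
position: [0.5231, 0.1093, 0.2406]
ee_rot: [3.142, 0.001, 0.055]
force: [-0.1, -0.2, -0.7]
gripper_width: 0.0006
finger_force: 0.0
```

```bash
python3 -c "
from h import *
togo(-.0715,.122,.07)"
```

```text
[ 0.0004 -0.001   0.1706] [ 0.      0.0011 -0.0005] t 2.1 F [-0.1 -0.2 -0.7] [0.5231 0.1093 0.2406]
```

Call:
carry_out([
  {"x": 0,"y": 0,"z": 0.04,"ax": 0,"ay": 0,"az": 0},
  {"x": 0,"y": -0.001,"z": 0.08,"ax": 0,"ay": 0,"az": 0},
  {"x": 0,"y": -0.001,"z": 0.12,"ax": 0,"ay": 0,"az": 0},
  {"x": 0,"y": -0.001,"z": 0.155,"ax": 0,"ay": 0,"az": 0},
  {"x": 0,"y": -0.001,"z": 0.17,"ax": 0,"ay": 0,"az": 0},
])

```text
time_s: 2.6
position: [0.5204, 0.1096, 0.0674]
ee_rot: [-3.142, 0.006, 0.058]
force: [0.3, -0.2, -0.1]
gripper_width: 0.0001
finger_force: 0.0
```

Run:
```python
from h import *
togo(-.0715,.122,.044)
im=env.snapshot("scene"); x0,y0,x1,y1=195,170,325,290
big=cv2.resize(im[y0:y1,x0:x1],None,fx=5,fy=5,interpolation=cv2.INTER_CUBIC)
p=env.observe()["position"]
for q in [np.r_[p[:2],p[2]-.019],np.r_[p[:2],.02]]+[np.r_[fw(x,y),.02] for x in(-.11,-.074,.11) for y in(-.14,-.104,.104,.14)]:
    u=((proj("scene",q)[0]-[x0,y0]+.5)*5).astype(int); cv2.circle(big,tuple(map(int,u)),3,(0,0,255),-1)
cv2.imwrite("pics/s1.png",big)
```

```text
[ 0.003  -0.0006  0.0233] [-0.      0.0064  0.002 ] t 2.6 F [ 0.3 -0.2 -0.1] [0.5204 0.1096 0.0674]
```

View pics/s1.png

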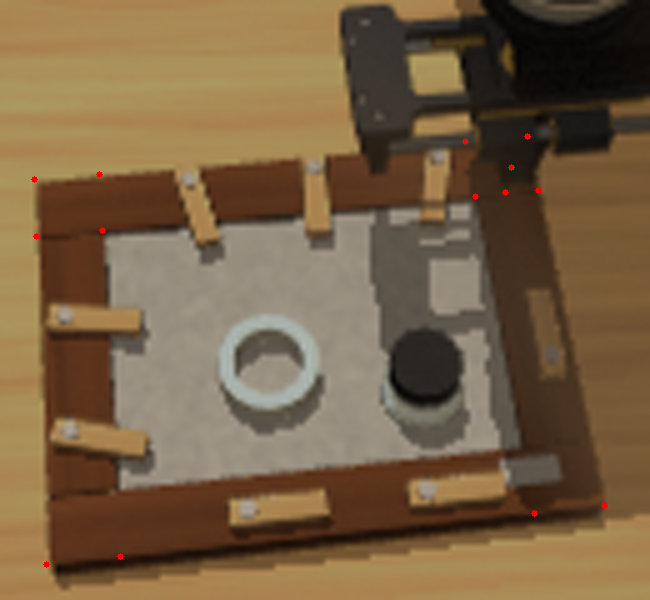

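Predicted frame corners match the picture within about one pixel (e.g. the near right corner at (37,183)), and the closed fingertips at (512,170) are over the left end of the near rail. I'm descending now.

Call:
carry_out([
  {"x": 0,"y": 0,"z": 0.008,"ax": 0,"ay": 0,"az": 0},
  {"x": 0,"y": 0,"z": 0.016,"ax": 0,"ay": 0,"az": 0},
  {"x": 0,"y": 0,"z": 0.022,"ax": 0,"ay": 0,"az": 0},
  {"x": 0,"y": 0,"z": 0.025,"ax": 0,"ay": 0,"az": 0},
  {"x": 0,"y": 0,"z": 0.025,"ax": 0,"ay": 0,"az": 0},
])

```text
time_s: 3.15
position: [0.5235, 0.11, 0.0464]
ee_rot: [-3.142, -0.0, 0.056]
force: [-0.3, -0.9, -0.0]
gripper_width: 0.0
finger_force: 0.0
```

```bash
python3 -c "
from h import *
togo(-.0715,.122,.044); togo(-.0715,-.096,.044)"
```

```text
[-0.0002 -0.0003  0.0024] [-0.     -0.0003 -0.    ] t 3.15 F [-0.3 -0.9 -0. ] [0.5235 0.11   0.0464]
[-2.000e-04  2.177e-01  2.400e-03] [-0.     -0.0003 -0.    ] t 3.15 F [-0.3 -0.9 -0. ] [0.5235 0.11   0.0464]
```

Call:
carry_out([
  {"x": 0,"y": 0.006,"z": 0.001,"ax": 0,"ay": 0,"az": 0},
  {"x": 0,"y": 0.014,"z": 0.002,"ax": 0,"ay": 0,"az": 0},
  {"x": 0,"y": 0.022,"z": 0.002,"ax": 0,"ay": 0,"az": 0},
  {"x": 0,"y": 0.03,"z": 0.002,"ax": 0,"ay": 0,"az": 0},
  {"x": 0,"y": 0.038,"z": 0.002,"ax": 0,"ay": 0,"az": 0},
])

```text
time_s: 3.65
position: [0.5257, 0.0714, 0.0444]
ee_rot: [-3.141, -0.0, 0.055]
force: [-0.4, 1.0, -0.3]
gripper_width: 0.0002
finger_force: 0.7
```

Call:
carry_out([
  {"x": 0,"y": 0.008,"z": 0,"ax": 0,"ay": 0,"az": 0},
  {"x": 0,"y": 0.016,"z": 0,"ax": 0,"ay": 0,"az": 0},
  {"x": 0,"y": 0.024,"z": 0,"ax": 0,"ay": 0,"az": 0},
  {"x": 0,"y": 0.032,"z": 0,"ax": 0,"ay": 0,"az": 0},
  {"x": 0,"y": 0.032,"z": 0,"ax": 0,"ay": 0,"az": 0},
])

```text
time_s: 4.15
position: [0.5273, 0.0389, 0.0442]
ee_rot: [3.141, 0.0, 0.055]
force: [-1.1, 0.2, -0.2]
gripper_width: 0.0005
finger_force: 0.0
```

Run:
```python
from h import *
togo(-.0715,-.096,.044)
im=env.snapshot("scene"); x0,y0,x1,y1=195,170,325,290
cv2.imwrite("pics/s2.png",cv2.resize(im[y0:y1,x0:x1],None,fx=5,fy=5,interpolation=cv2.INTER_CUBIC))
```

```text
[0.0002 0.1465 0.0002] [ 0.0005  0.0004 -0.0012] t 4.15 F [-1.1  0.2 -0.2] [0.5273 0.0389 0.0442]
```

View pics/s2.png

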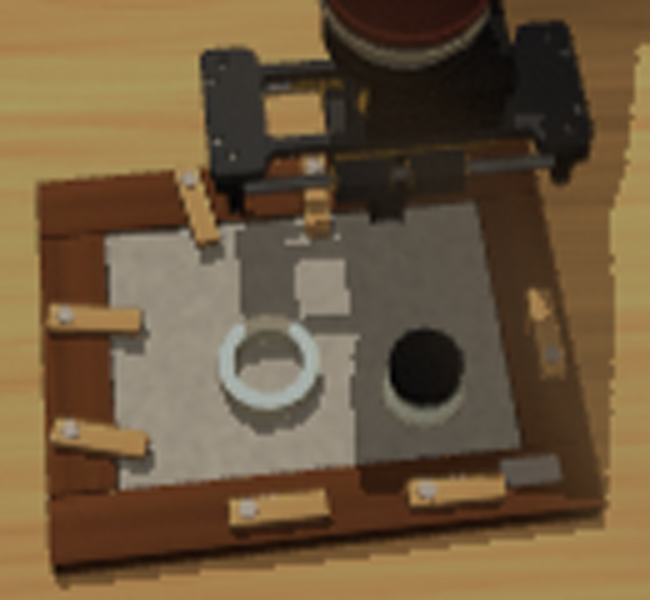

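The fingertips are now at (387,205), between buttons 1 and 2. Button 1 has left the board and is hidden behind the fingers, and the frame hasn't moved. The tips look about 20 mm wide along y, so I'll use y_f = -0.101 for the right rail.

Call:
carry_out([
  {"x": 0,"y": 0.008,"z": 0,"ax": 0,"ay": 0,"az": 0},
  {"x": 0,"y": 0.016,"z": 0,"ax": 0,"ay": 0,"az": 0},
  {"x": 0,"y": 0.024,"z": 0,"ax": 0,"ay": 0,"az": 0},
  {"x": 0,"y": 0.032,"z": 0,"ax": 0,"ay": 0,"az": 0},
  {"x": 0,"y": 0.04,"z": 0,"ax": 0,"ay": 0,"az": 0},
])

```text
time_s: 4.7
position: [0.5295, -0.0004, 0.0442]
ee_rot: [-3.141, 0.0, 0.056]
force: [0.9, 1.6, 0.8]
gripper_width: 0.0003
finger_force: 0.7
```

Call:
carry_out([
  {"x": 0,"y": 0.008,"z": 0,"ax": 0,"ay": 0,"az": 0},
  {"x": 0,"y": 0.016,"z": 0,"ax": 0,"ay": 0,"az": 0},
  {"x": 0,"y": 0.024,"z": 0,"ax": 0,"ay": 0,"az": 0},
  {"x": 0,"y": 0.032,"z": 0,"ax": 0,"ay": 0,"az": 0},
  {"x": 0,"y": 0.032,"z": 0,"ax": 0,"ay": 0,"az": 0},
])

```text
time_s: 5.2
position: [0.5313, -0.033, 0.0442]
ee_rot: [3.141, 0.0, 0.055]
force: [-1.2, -0.3, 0.9]
gripper_width: 0.0004
finger_force: 0.0
```

Run:
```python
from h import *
togo(-.0715,-.101,.044)
im=env.snapshot("scene"); x0,y0,x1,y1=195,170,325,290
cv2.imwrite("pics/s3.png",cv2.resize(im[y0:y1,x0:x1],None,fx=5,fy=5,interpolation=cv2.INTER_CUBIC))
```

```text
[0.0001 0.0794 0.0003] [ 0.0005  0.0002 -0.0012] t 5.2 F [-1.2 -0.3  0.9] [ 0.5313 -0.033   0.0442]
```

View pics/s3.png

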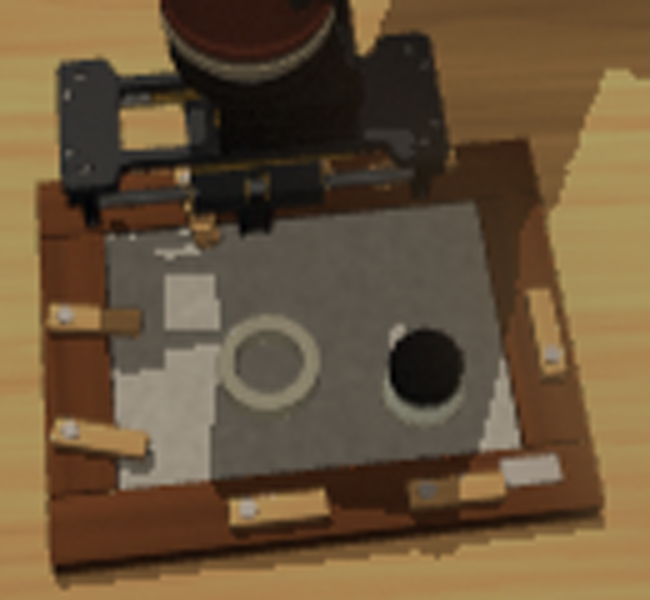

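The fingertips are at (256,220), buttons 1 and 2 are off the board, and the frame is unmoved. I'm continuing past button 3 to the corner.

Call:
carry_out([
  {"x": 0,"y": 0.008,"z": 0,"ax": 0,"ay": 0,"az": 0},
  {"x": 0,"y": 0.016,"z": 0,"ax": 0,"ay": 0,"az": 0},
  {"x": 0,"y": 0.024,"z": 0,"ax": 0,"ay": 0,"az": 0},
  {"x": 0,"y": 0.032,"z": 0,"ax": 0,"ay": 0,"az": 0},
  {"x": 0,"y": 0.04,"z": 0,"ax": 0,"ay": 0,"az": 0},
])

```text
time_s: 5.75
position: [0.5334, -0.0723, 0.0442]
ee_rot: [-3.141, 0.001, 0.056]
force: [-0.1, 1.7, 0.4]
gripper_width: 0.0007
finger_force: 0.6
```

Call:
carry_out([
  {"x": 0,"y": 0.008,"z": 0,"ax": 0,"ay": 0,"az": 0},
  {"x": 0,"y": 0.018,"z": 0,"ax": 0,"ay": 0,"az": 0},
  {"x": 0,"y": 0.029,"z": 0,"ax": 0,"ay": 0,"az": 0},
  {"x": 0,"y": 0.04,"z": 0,"ax": 0,"ay": 0,"az": 0},
  {"x": 0,"y": 0.04,"z": 0,"ax": 0,"ay": 0,"az": 0},
])

```text
time_s: 6.25
position: [0.5359, -0.1135, 0.0444]
ee_rot: [3.141, -0.0, 0.054]
force: [1.1, 0.8, 0.5]
gripper_width: 0.0007
finger_force: 0.0
```

Run:
```python
from h import *
togo(.078,-.101,.044)
im=env.snapshot("scene"); x0,y0,x1,y1=195,170,325,290
cv2.imwrite("pics/s4.png",cv2.resize(im[y0:y1,x0:x1],None,fx=5,fy=5,interpolation=cv2.INTER_CUBIC))
```

```text
[ 0.1494 -0.0014  0.0004] [ 0.0007 -0.0002 -0.0017] t 6.25 F [1.1 0.8 0.5] [ 0.5359 -0.1135  0.0444]
```

View pics/s4.png

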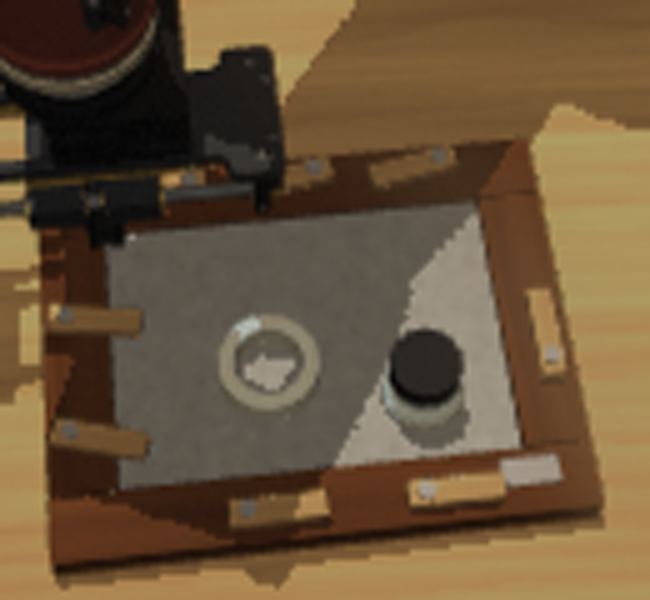

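Buttons 1 and 2 lie along the near rail (tips at (372,178) and (285,185)). The fingertips are at the inner right corner (107,230), the frame is unmoved, and I'm going on along the right rail.

Call:
carry_out([
  {"x": 0.008,"y": 0,"z": 0,"ax": 0,"ay": 0,"az": 0},
  {"x": 0.016,"y": 0,"z": 0,"ax": 0,"ay": 0,"az": 0},
  {"x": 0.024,"y": 0,"z": 0,"ax": 0,"ay": 0,"az": 0},
  {"x": 0.032,"y": 0,"z": 0,"ax": 0,"ay": 0,"az": 0},
  {"x": 0.04,"y": 0,"z": 0,"ax": 0,"ay": 0,"az": 0},
])

```text
time_s: 6.8
position: [0.5762, -0.1088, 0.0441]
ee_rot: [-3.141, 0.001, 0.056]
force: [-2.7, 2.3, 1.1]
gripper_width: 0.0006
finger_force: 1.1
```

Call:
carry_out([
  {"x": 0.008,"y": 0,"z": 0,"ax": 0,"ay": 0,"az": 0},
  {"x": 0.016,"y": 0,"z": 0,"ax": 0,"ay": 0,"az": 0},
  {"x": 0.024,"y": 0,"z": 0,"ax": 0,"ay": 0,"az": 0},
  {"x": 0.032,"y": 0,"z": 0,"ax": 0,"ay": 0,"az": 0},
  {"x": 0.04,"y": 0,"z": 0,"ax": 0,"ay": 0,"az": 0},
])

```text
time_s: 7.3
position: [0.6165, -0.1072, 0.0443]
ee_rot: [3.142, -0.0, 0.056]
force: [-0.6, 0.9, 0.1]
gripper_width: 0.0006
finger_force: 0.2
```

Call:
carry_out([
  {"x": 0.008,"y": 0,"z": 0,"ax": 0,"ay": 0,"az": 0},
  {"x": 0.016,"y": 0,"z": 0,"ax": 0,"ay": 0,"az": 0},
  {"x": 0.024,"y": 0,"z": 0,"ax": 0,"ay": 0,"az": 0},
  {"x": 0.032,"y": 0,"z": 0,"ax": 0,"ay": 0,"az": 0},
  {"x": 0.04,"y": 0,"z": 0,"ax": 0,"ay": 0,"az": 0},
])

```text
time_s: 7.8
position: [0.6559, -0.1049, 0.044]
ee_rot: [-3.141, 0.001, 0.056]
force: [-0.5, 1.2, -0.9]
gripper_width: 0.0004
finger_force: 0.5
```

Call:
carry_out([
  {"x": 0.008,"y": 0,"z": 0,"ax": 0,"ay": 0,"az": 0},
  {"x": 0.016,"y": 0,"z": 0,"ax": 0,"ay": 0,"az": 0},
  {"x": 0.024,"y": 0,"z": 0,"ax": 0,"ay": 0,"az": 0},
  {"x": 0.03,"y": 0,"z": 0,"ax": 0,"ay": 0,"az": 0},
  {"x": 0.03,"y": 0,"z": 0,"ax": 0,"ay": 0,"az": 0},
])

```text
time_s: 8.3
position: [0.6867, -0.1033, 0.0445]
ee_rot: [3.141, -0.001, 0.056]
force: [0.8, -0.1, -0.1]
gripper_width: 0.0001
finger_force: 0.3
```

Run:
```python
from h import *
togo(.078,-.101,.044)
im=env.snapshot("scene"); x0,y0,x1,y1=195,170,325,290
cv2.imwrite("pics/s5.png",cv2.resize(im[y0:y1,x0:x1],None,fx=5,fy=5,interpolation=cv2.INTER_CUBIC))
```

```text
[-0.0017  0.0006  0.0005] [ 0.0003 -0.0013 -0.    ] t 8.3 F [ 0.8 -0.1 -0.1] [ 0.6867 -0.1033  0.0445]
```

View pics/s5.png

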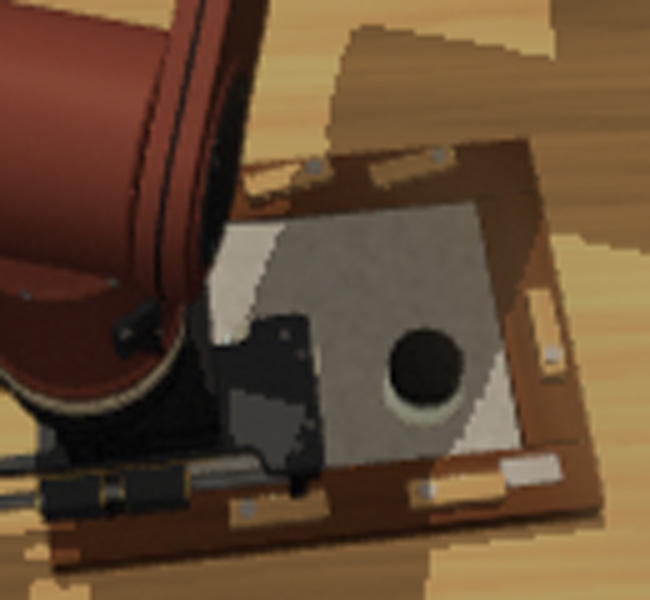

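The fingertips are past button 5, with buttons 1 and 2 aside and the frame still in place. I'll lift to under 0.12 m, move left and check the rest.

Call:
carry_out([
  {"x": 0.002,"y": -0.004,"z": 0,"ax": 0,"ay": 0,"az": 0},
  {"x": 0.003,"y": -0.006,"z": -0.015,"ax": 0,"ay": 0,"az": 0},
  {"x": 0.003,"y": -0.006,"z": -0.035,"ax": 0,"ay": 0,"az": 0},
  {"x": 0.003,"y": -0.006,"z": -0.06,"ax": 0,"ay": 0,"az": 0},
  {"x": 0.003,"y": -0.006,"z": -0.07,"ax": 0,"ay": 0,"az": 0},
])

```text
time_s: 8.85
position: [0.6901, -0.0974, 0.1187]
ee_rot: [3.14, -0.005, 0.056]
force: [0.8, 0.3, 0.1]
gripper_width: 0.0004
finger_force: 0.0
```

Call:
carry_out([
  {"x": 0,"y": -0.03,"z": 0,"ax": 0,"ay": 0,"az": 0},
  {"x": 0,"y": -0.07,"z": 0,"ax": 0,"ay": 0,"az": 0},
  {"x": 0,"y": -0.12,"z": 0,"ax": 0,"ay": 0,"az": 0},
  {"x": 0,"y": -0.16,"z": 0,"ax": 0,"ay": 0,"az": 0},
  {"x": 0,"y": -0.2,"z": 0,"ax": 0,"ay": 0,"az": 0},
])

```text
time_s: 9.35
position: [0.6767, 0.1043, 0.1147]
ee_rot: [3.142, -0.0, 0.056]
force: [1.0, 0.7, -0.1]
gripper_width: 0.0003
finger_force: 0.0
```

Run:
```python
from h import *
togo(.078,-.101,.044)
im=env.snapshot("scene"); x0,y0,x1,y1=195,170,325,290
cv2.imwrite("pics/s6.png",cv2.resize(im[y0:y1,x0:x1],None,fx=5,fy=5,interpolation=cv2.INTER_CUBIC))
```

```text
[-0.0033  0.2084  0.0707] [ 0.     -0.0004 -0.0001] t 9.35 F [ 1.   0.7 -0.1] [0.6767 0.1043 0.1147]
```

View pics/s6.png

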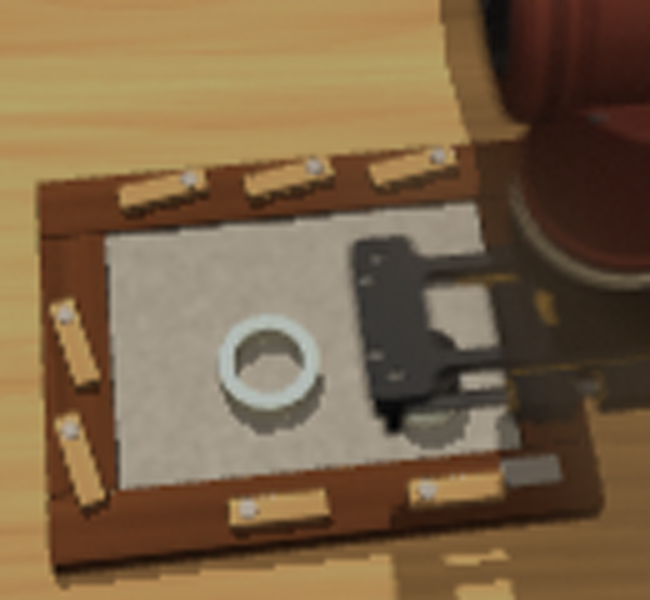

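All five buttons lie on the rails clear of the board, and the frame and the tape are where they were. The hand is clear of everything.

```bash
python3 -c "
from plant import env
print(env.hand_in())"
```

```text
the job is handed in; nothing more can be done
None
```

I turned all five buttons clear of the board, in order and in one low pass, and handed the job in at about 9.4 s. The last picture shows the frame and tape where they were; the glue jar was partly hidden, nothing outside the frame was in view, and no verdict came back.

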